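# Square the swab carton on the sizing board and hold the scanner on its label

## Robot

A 6-joint arm with a two-finger parallel gripper is mounted at the origin on the work surface. World frame = base frame: x ahead of the robot, y to its left, z up, the work surface at z = 0. Lengths are in m, angles in rad, forces in N, time in s.
With the tool pointing down it reaches from about 0.275 to 0.875 m from the base axis. Payload 12.5 kg.
Tool frame: the origin (TCP) lies at the very end of the fingers, on their centre line; the grasp point (between the pads) lies 19 mm behind it; z points along the fingers, y is the line along which they close (so a half turn about z gives the same grasp; the last joint's range is limited). The gripper opens to 85 mm and grips with 20 to 120 N. Pads are 22 mm wide; open, the fingers measure 114 mm over their backs; the gripper's body (76 mm by 85 mm) begins 54 mm behind the grasp point. The pads swing forward as they close: fully open they stand 13 mm farther back than shut.
Start: joints at [1.042, 0.351, 1.652, -0, 1.139, -0.085], TCP at [0.236, 0.497, 0.231] pointing down, gripper open.
Joint ranges: [-2.75, 2.75], [-0.79, 2.1], [0.01, 2.65], [-1.57, 4.71], [0.07, 3.14], [-2.87, 2.87]. Speed limits (rad/s): [2.22, 2.22, 2.79, 3.14, 3.14, 3.14].

## Interface

Orientations are given as a 3x3 rotation matrix whose columns are the frame's x, y, z axes.
In Python, from bench import manip gives the robot as it stands. Calls block until the motion is done:
- manip.move_ptp(position, orientation): joint-space move of the TCP to a pose.
- manip.move_l(position, attitude=None, max_speed=0.15): straight line of the TCP; attitude=None keeps the orientation; max_speed is the mean speed in m/s.
- manip.move_j(angles): joint-space move.
- manip.set_gripper(opening, effort=None): opening from 0.0 (shut) to 1.0 (fully open); effort is the grip in N (None keeps the last); returns when the fingers have stopped.
- manip.dwell(seconds).
- manip.inverse_kinematics(position, orientation): joint angles nearest the present ones, or None.
- manip.grab_frame(name): name is "side" or "top"; returns (picture, depth): 400x640x3 uint8, red, green, blue; 400x640 float32, m along the optical axis (not along the pixel's ray), 0 where there is no reading.
- manip.get_calibration(name): a dict with "camera_matrix" (3x3 intrinsics, pixels), "R" (3x3) and "t" (3): a world point X has camera coordinates R X + t. Camera axes: x right, y down, z forward; pixel columns grow to the right and rows downward; lengths in m; the calibration is good to about 2 mm. A picture is of the moment at which its call begins. get_calibration takes no time and is no camera call.
A pose or a line that the arm cannot do raises manip.Unreachable and nothing moves.
- manip.sign_off(): hands the job in; it is judged then, once.
Trained networks look in the newest picture that a camera, given by its name, has taken for a name from the list of things; names that differ only in an ending like _2 or _b are one class to them, and where a whole thing is asked for, a point or a joint stands for the part that bears it (a point fixed in the world has none). Each returns a list of dicts, best first, with "confidence" (0 to 1); they miss things now and then, are a little off and sometimes report something else, mostly with a low value. They report only what shows in the picture. A call takes as long as a camera call. They do not tell look-alikes from the thing itself.
- manip.look_for(camera, name): "at" ([x, y, z] in m, in world coordinates, good to about 4 mm: the middle of the surface that is visible of it).
Readings, each from a call of its own:
- manip.current_time(): time.
- manip.current_qpos(): joint angles.
- manip.current_joint_vel(): joint speeds.
- manip.current_joint_torque(): joint torques, N m.
- manip.current_ee_pos(): TCP position.
- manip.current_tcp_rot(): TCP orientation.
- manip.current_force(): force on the tool from outside, world axes, zero at the start.
- manip.current_ft_torque(): the same for the moment, N m.
- manip.current_grip_width(): opening from 0.0 (shut) to 1.0 (fully open).
- manip.current_grip_force(): force on a finger pad.
Only numpy, scipy, OpenCV 4.12 (cv2) and the standard library are available. Lean on these libraries where they do the work, as an engineer would, in place of code of your own. Each camera call takes 0.05 s, during which the arm holds its last target. There are 200 camera calls.

## Task

Slide the small brown carton into the corner of the white sizing board until it sits square and flush against both metal fences. Then draw the cordless scanner up out of its stand, tip its nose down about 45 degrees or steeper, and hold it in the air about 10 cm from the bar label on top of the carton, window pointing straight at the middle of the label. Finish still gripping the scanner there, steady and touching nothing else, with the carton still flush and the pump bottle, swab cup, pencil box and glove box left where they stood.

Things in the scene. Friction and masses are not known exactly. Their poses are not given: they have to be found in the camera images.
- board: Sizing board, fixed: white, 300 x 300 x 12 mm, black ruler ticks. Aluminium fences 12 mm thick, 30 mm above its top, run along the whole far edge (board +x) and right edge (board -y) and meet in the far right corner. Origin: centre of the underside; z up. Turned up to 0.2 rad either way.
- board_corner (a point): Inside corner where the two fence faces meet, at the board's top surface (12 mm above the table). Axes as the board's; the free board lies towards its -x and +y.
- carton: Closed brown carton, loose on the board: 100 (x) x 150 (y) x 70 mm high, 0.2 to 0.45 kg, slides with friction, too wide to grip. Origin: centre of the underside; axes within 0.35 rad of the board's at the start. Seated: +x face on the far fence, -y face on the right fence.
- carton_corner (a point): Bottom corner of the carton between its +x and -y faces: it comes to board_corner when the carton is seated. Axes as the carton's.
- carton_label (a point): Middle of the white bar label (44 x 70 mm) on the carton's top, 70 mm above the carton's underside, 10 mm to -x and 25 mm to +y of the carton's centre. Axes as the carton's.
- stand: Scanner stand, fixed: black round foot 110 mm across, upright holster open at the top (outside 50 x 42, inside 42 x 34, 65 mm deep; floor 18, rim 83 mm above the table). Origin: centre of the underside; axes as the scanner's at the start. In either of two places left of the board.
- scanner: Grey cordless pistol scanner, 0.14-0.22 kg, upright in the holster, 3 mm play. Grip 36 x 28 mm, 105 long; orange trigger in front of it at z 75 to 103. Head on top: x -57 to 33, 50 wide (y), z 105 to 147, flat sides; blue nose rim 58 wide at x -62 to -48. Origin: centre of the grip's foot, z up the grip, x out of its BACK: the window looks along -x, at the start within 0.6 rad of world -x.
- scanner_window (a point): Centre of the dark red window on the nose, 63 mm to -x and 126 mm to +z of the scanner's origin. Axes as the scanner's: the line of sight runs along -x.
- scanner_grip (a point): Middle of the head (6 mm to -x, 126 mm to +z of the scanner's origin), a good place to pinch across the 50 mm width (along the scanner's y); the head's top is 21 mm above it, its underside 21 mm below. At the start it is 144 mm above the table.
- pump_bottle: Bystander: loose pink pump bottle, 66 mm across, 155 mm high, nozzle reaching 39 mm to its -x; stands in the other of the two places left of the board. Origin: centre of the underside.
- swab_cup: Bystander: loose ivory paper cup, 74 mm across the rim, 90 mm high, swab sticks to 150 mm. Origin: centre of the underside.
- pencil_box: Bystander: loose wooden box 65 (x) x 85 (y) x 70 mm high with pencils to 140 mm. Origin: centre of the underside.
- glove_box: Bystander: loose blue glove carton 240 (x) x 120 (y) x 75 mm, right of the board. Origin: centre of the underside.
Mind the look-alikes: they are no part of the job. Leave any purple look-alike of the scanner alone. What is shaped like the stand but green is not meant.

How it is judged:
By the outcome, as a careful person would: the job done as asked, in the order asked, and still so for the second after the job is handed in, while the arm keeps its last pose, push and grip.
It also fails if it takes over 64 s, if anything falls off the work surface, if the arm or the gripper's body presses on something with over 40 N, if the wrist force passes 120 N, or if a joint passes its speed limit or range.

## Working session

There is one attempt and no reset: what is moved stays moved. The work goes in short steps, each a Python script; the robot and the scene stay as the last script left them, time stands still between calls to the robot, and variables do not carry over. Pictures are saved under pics/ and viewed, at most 10 in all, crops included, and the job is handed in when it is done.

```bash
mkdir -p pics; ls
cat > h.py <<'E'
import numpy as np, cv2
from bench import manip as m
def shot(cam,fn=None):
    p,d=m.grab_frame(cam)
    if fn: cv2.imwrite('pics/'+fn,p[:,:,::-1])
    return p,d
def cloud(cam,d):
    c=m.get_calibration(cam);K=np.array(c["camera_matrix"]);R=np.array(c["R"]);t=np.array(c["t"])
    v,u=np.mgrid[0:d.shape[0],0:d.shape[1]]
    P=np.stack([(u-K[0,2])/K[0,0]*d,(v-K[1,2])/K[1,1]*d,d],-1)
    W=(P-t)@R
    W[d<=0]=np.nan
    return W
def px(cam,X):
    c=m.get_calibration(cam);p=np.array(c["camera_matrix"])@(np.array(c["R"])@np.array(X)+np.array(c["t"]))
    return p[:2]/p[2]
E
python3 - <<'E'
from h import *
for c in("top","side"):
    p,d=shot(c,c+"0.png"); np.savez(c+"0.npz",p=p,d=d)
    for n in("board","carton","carton_label","stand","scanner","scanner_window","scanner_grip","pump_bottle","swab_cup","pencil_box","glove_box"):
        for r in m.look_for(c,n): print(c,n,np.round(r["at"],3),round(r["confidence"],2),px(c,r["at"]).round())
print(m.current_time())
E
```

```text
pics
top board [0.402 0.242 0.106] 0.67 [235. 243.]
top board [ 0.503 -0.135  0.01 ] 0.64 [343. 217.]
top carton [ 0.555 -0.061  0.081] 0.84 [323. 199.]
top carton_label [ 0.56  -0.062  0.08 ] 0.58 [323. 198.]
top stand [0.291 0.368 0.012] 0.76 [206. 276.]
top stand [0.596 0.276 0.013] 0.74 [233. 193.]
top scanner [0.453 0.378 0.147] 0.72 [193. 227.]
top scanner [0.592 0.296 0.165] 0.69 [217. 185.]
top scanner_window [0.589 0.294 0.165] 0.81 [218. 186.]
top scanner_window [0.447 0.378 0.145] 0.7 [193. 229.]
top scanner_grip [0.589 0.292 0.163] 0.65 [219. 186.]
top scanner_grip [0.451 0.373 0.145] 0.63 [194. 227.]
top pump_bottle [0.402 0.242 0.102] 0.62 [236. 243.]
top swab_cup [ 0.636 -0.424  0.06 ] 0.59 [422. 178.]
top pencil_box [0.801 0.036 0.052] 0.8 [297. 137.]
top glove_box [ 0.359 -0.468  0.076] 0.88 [441. 254.]
side board [ 0.495 -0.151  0.014] 0.61 [337. 266.]
side carton [ 0.544 -0.076  0.08 ] 0.9 [330. 226.]
side carton_label [ 0.544 -0.078  0.081] 0.93 [331. 226.]
side stand [0.286 0.358 0.012] 0.9 [164. 205.]
side stand [0.596 0.276 0.016] 0.67 [262. 167.]
side scanner [0.447 0.38  0.134] 0.87 [198. 145.]
side scanner [0.589 0.289 0.153] 0.57 [254. 133.]
side scanner [ 0.545 -0.079  0.081] 0.39 [332. 226.]
side scanner_window [0.446 0.378 0.136] 0.95 [198. 145.]
side scanner_window [0.592 0.283 0.159] 0.82 [256. 132.]
side scanner_grip [0.444 0.375 0.134] 0.94 [198. 147.]
side scanner_grip [0.591 0.284 0.156] 0.68 [256. 133.]
side scanner_grip [0.59  0.276 0.018] 0.22 [261. 167.]
side pump_bottle [0.39  0.235 0.091] 0.83 [214. 191.]
side pump_bottle [0.593 0.272 0.017] 0.16 [262. 167.]
side swab_cup [ 0.631 -0.42   0.065] 0.63 [452. 288.]
side pencil_box [0.78  0.034 0.054] 0.98 [358. 169.]
side glove_box [ 0.377 -0.471  0.072] 0.89 [404. 369.]
1.2
```

View pics/top0.png

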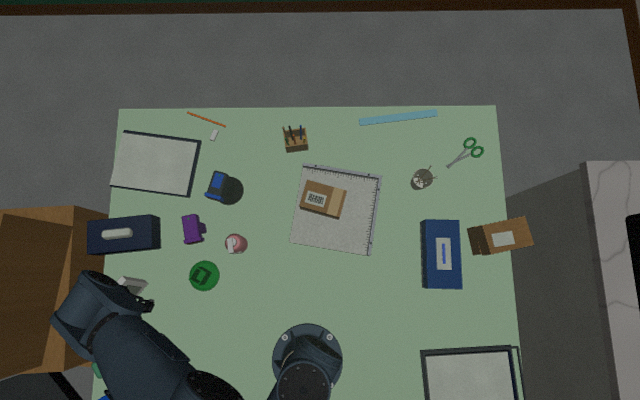

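View pics/side0.png

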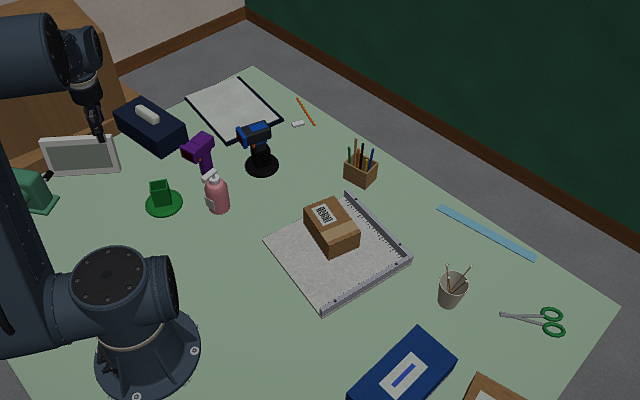

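The top view shows the carton at (323,199) on the board (fences on the far and right edges). The black stand is at (231,190), with a dark scanner with blue in it. The look-alikes are the purple scanner at (193,228) and the green stand at (205,275). The scanner in the black stand fits the description, so I'll confirm it in a crop and measure poses from depth.

Run:
```python
from h import *
t=np.load("top0.npz");s=np.load("side0.npz")
a=cv2.resize(t['p'][160:215,195:255],(480,440),interpolation=cv2.INTER_CUBIC)
b=cv2.resize(s['p'][110:190,230:290],(320,440),interpolation=cv2.INTER_CUBIC)
cv2.imwrite('pics/crop.png',np.hstack([a,b])[:,:,::-1])
for c,z in(("top",t),("side",s)):
    W=cloud(c,z['d']).reshape(-1,3);p=z['p'].reshape(-1,3)
    def rect(sel,n):
        q=W[sel]; 
        if len(q)<5: print(c,n,len(q));return
        (cx,cy),(w,h),an=cv2.minAreaRect((q[:,:2]*1000).astype(np.float32))
        print(c,n,len(q),"ctr",round(cx),round(cy),"size",round(w),round(h),"ang",round(an,1),"zmed",np.median(q[:,2]).round(4))
        return q
    x,y,zz=W.T
    rect((abs(zz-.082)<.006)&(abs(x-.55)<.12)&(abs(y+.06)<.13),"carton")
    rect((abs(zz-.012)<.008)&(abs(x-.51)<.22)&(abs(y+.1)<.22),"board")
    rect((abs(zz-.042)<.008)&(abs(x-.51)<.25)&(abs(y+.1)<.25),"fence")
    rect((abs(zz-.165)<.008)&(abs(x-.59)<.09)&(abs(y-.28)<.09),"head")
    f=(zz>.11)&(abs(x-.59)<.09)&(abs(y-.29)<.09)
    rect(f,"headall")
    blue=f&(p[:,2].astype(int)>p[:,0].astype(int)+50); q=rect(blue,"blue")
    if q is not None: print(q.mean(0).round(3), q.min(0).round(3),q.max(0).round(3))
    np.savetxt(c+"_head.txt",W[f],fmt="%.4f")
    rect((zz>.006)&(zz<.03)&(abs(x-.59)<.09)&(abs(y-.28)<.09),"foot")
```

```text
top carton 1139 ctr 561 -60 size 150 101 ang 73.7 zmed 0.0819
top board 5211 ctr 510 -100 size 440 440 ang 89.9 zmed 0.0116
top fence 595 ctr 562 -76 size 411 295 ang 71.9 zmed 0.0417
top head 419 ctr 593 300 size 57 95 ang 75.4 zmed 0.1654
top headall 500 ctr 593 301 size 57 96 ang 75.6 zmed 0.1648
top blue 186 ctr 590 301 size 55 86 ang 73.3 zmed 0.1666
[0.591 0.301 0.167] [0.543 0.278 0.16 ] [0.634 0.337 0.173]
top foot 345 ctr 593 280 size 171 176 ang 0.8 zmed 0.0126
side carton 1561 ctr 561 -62 size 155 103 ang 73.4 zmed 0.0809
side board 6879 ctr 510 -99 size 438 439 ang 89.9 zmed 0.0109
side fence 1213 ctr 565 -79 size 417 296 ang 71.1 zmed 0.0405
side head 383 ctr 592 298 size 60 97 ang 74.0 zmed 0.1633
side headall 686 ctr 592 298 size 60 97 ang 74.4 zmed 0.1594
side blue 230 ctr 590 296 size 61 87 ang 70.6 zmed 0.1638
[0.583 0.296 0.158] [0.541 0.273 0.11 ] [0.636 0.337 0.17 ]
side foot 427 ctr 607 282 size 106 131 ang 3.2 zmed 0.0118
```

View pics/crop.png

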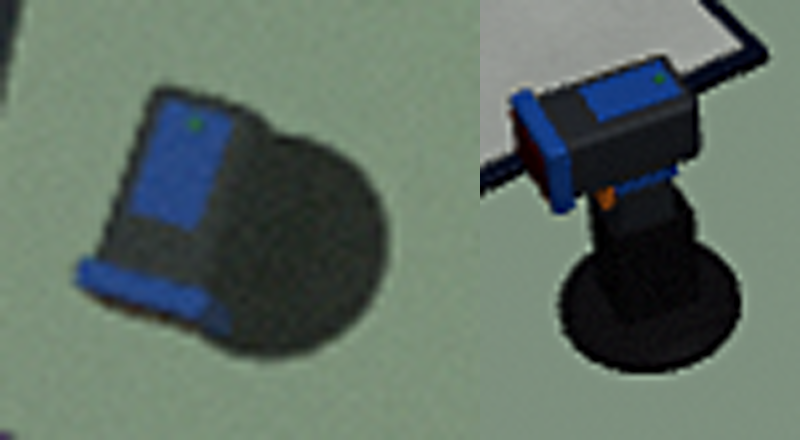

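The crop confirms it: a grey scanner with a blue nose rim and orange trigger in the black stand. Its nose points to -x and slightly +y, so yaw ≈ -15°. The head top at 165 mm matches 18+147. Next is the board fit, along with a check that the arm can reach the planned poses.

```bash
cat >> h.py <<'E'
def rz(a): c,s=np.cos(a),np.sin(a); return np.array([[c,-s,0],[s,c,0],[0,0,1.]])
def down(yaw): # tool z down, tool y along heading yaw
    y=np.array([np.cos(yaw),np.sin(yaw),0]);z=np.array([0,0,-1.]);return np.stack([np.cross(y,z),y,z],1)
def scanpose(label,yaw,th,dist=.10):
    """scanner axes + grip point, window looking at label; yaw=horizontal heading of scanner back, th=nose-down"""
    h=np.array([np.cos(yaw),np.sin(yaw),0]);up=np.array([0,0,1.])
    xs=h*np.cos(th)+up*np.sin(th); zs=-h*np.sin(th)+up*np.cos(th); ys=np.cross(zs,xs)
    grip=np.array(label)+xs*(dist+.057)
    R=np.stack([np.cross(ys,-zs),ys,-zs],1)
    return grip+R[:,2]*.019,R   # TCP
def flip(R): return R@np.diag([-1,-1,1.])
E
python3 - <<'E'
from h import *
from scipy.optimize import minimize
Q=[];B=[]
for c in("top","side"):
    W=cloud(c,np.load(c+"0.npz")['d']).reshape(-1,3);x,y,z=W.T
    n=(abs(x-.51)<.25)&(abs(y+.1)<.25)
    q=W[n&(abs(z-.042)<.005)]
    u=(q[:,:2]-[.561,-.061])@rz(np.radians(-16.4))[:2,:2]
    q=q[(abs(u[:,0])>.056)|(abs(u[:,1])>.082)]
    def cost(p,q=q):
        v=(q[:,:2]-p[:2])@rz(p[2])[:2,:2]; X,Y=v.T
        a=np.maximum(abs(X-.144)-.006,0)+np.maximum(abs(Y)-.15,0)
        b=np.maximum(abs(Y+.144)-.006,0)+np.maximum(abs(X)-.15,0)
        e=np.minimum(a,b);return np.minimum(e,.01).mean()*1e3
    best=min((minimize(cost,[x0,y0,a],method='Nelder-Mead',options=dict(initial_simplex=np.array([[x0,y0,a],[x0+.02,y0,a],[x0,y0+.02,a],[x0,y0,a+.1]]),xatol=1e-5,fatol=1e-5,maxiter=2000)) for x0 in(.49,.52,.55) for y0 in(-.08,-.1,-.12) for a in(-.2,-.1)),key=lambda r:r.fun)
    print(c,len(q),best.x.round(4),best.fun); B.append(best.x)
b=np.mean(B,0);np.save("board.npy",b)
R=rz(b[2]);o=np.r_[b[:2],.012]
lab=o+R@[.138-.05-.01,-.138+.075+.025,.07];print("label seated",lab.round(3),"corner",(o+R@[.138,-.138,0]).round(3))
v=R[:2,:2].T@(np.array([.561,-.061])-b[:2]);print("carton ctr in board",v.round(4),"seated",[.088,-.063])
for th in(50,60,70):
  for yaw in(-30,-20,-10,0,15):
    p,T=scanpose(lab,np.radians(yaw),np.radians(th))
    print(th,yaw,p.round(3),[None if (q:=m.inverse_kinematics(p,t)) is None else np.round(q,2).tolist() for t in(T,flip(T))])
for P in([.6007,.2973,.125],[.6007,.2973,.3]):
  for t in (down(np.radians(75)),flip(down(np.radians(75)))): print(m.inverse_kinematics(P,t))
E
```

```text
top 504 [ 0.5316 -0.1064 -0.1762] 0.11617681289050949
side 863 [ 0.5318 -0.108  -0.1774] 0.25973350801232525
label seated [ 0.602 -0.158  0.082] corner [ 0.643 -0.267  0.012]
carton ctr in board [0.0207 0.0506] seated [0.088, -0.063]
50 -30 [ 0.702 -0.216  0.19 ] [[-0.3, 0.51, 1.79, 4.58, 0.17, 0.28], [-0.3, 0.51, 1.79, 4.58, 0.17, -2.86]]
50 -20 [ 0.71  -0.198  0.19 ] [None, None]
50 -10 [ 0.716 -0.178  0.19 ] [[-0.36, 0.51, 1.8, 1.79, 0.14, 2.81], [-0.36, 0.51, 1.8, 1.79, 0.14, -0.34]]
50 0 [ 0.717 -0.158  0.19 ] [None, [-0.39, 0.51, 1.79, 1.56, 0.29, -0.25]]
50 15 [ 0.713 -0.128  0.19 ] [None, [-0.42, 0.53, 1.77, 1.39, 0.51, -0.27]]
60 -30 [ 0.684 -0.206  0.208] [[-0.28, 0.48, 1.92, 3.78, 0.36, 1.08], [-0.28, 0.48, 1.92, 3.78, 0.36, -2.06]]
60 -20 [ 0.691 -0.191  0.208] [[-0.33, 0.47, 1.93, 3.2, 0.31, 1.52], [-0.33, 0.47, 1.93, 3.2, 0.31, -1.62]]
60 -10 [ 0.695 -0.175  0.208] [[-0.38, 0.47, 1.93, 2.61, 0.35, 1.98], [-0.38, 0.47, 1.93, 2.61, 0.35, -1.16]]
60 0 [ 0.697 -0.158  0.208] [[-0.42, 0.48, 1.92, 2.17, 0.44, 2.27], [-0.42, 0.48, 1.92, 2.17, 0.44, -0.87]]
60 15 [ 0.694 -0.134
[... 322 characters left out ...]
71  0.223] [[-0.39, 0.47, 2.05, 2.78, 0.62, 1.79], [-0.39, 0.47, 2.05, 2.78, 0.62, -1.35]]
70 0 [ 0.673 -0.158  0.223] [[-0.46, 0.48, 2.03, 2.42, 0.69, 2.0], [-0.46, 0.48, 2.03, 2.42, 0.69, -1.14]]
70 15 [ 0.671 -0.14   0.223] [[-0.54, 0.51, 1.97, 2.0, 0.84, 2.21], [-0.54, 0.51, 1.97, 2.0, 0.84, -0.93]]
[ 3.90144001e-01  6.78214254e-01  1.39985989e+00 -4.44089210e-16
  1.06351851e+00 -9.18852938e-01]
[ 3.90144001e-01  6.78214254e-01  1.39985989e+00 -4.44089210e-16
  1.06351851e+00  2.22273972e+00]
[ 3.90144001e-01  5.25275520e-01  1.21840395e+00 -4.44089210e-16
  1.39791319e+00 -9.18852938e-01]
[ 3.90144001e-01  5.25275520e-01  1.21840395e+00 -4.44089210e-16
  1.39791319e+00  2.22273972e+00]
```

Board pose agrees in both cameras: (0.532, -0.107), yaw -0.177, within the ±0.2 limit. The carton is off by about -0.11 rad, so it needs +67 mm in x and -114 mm in y. I'll push it with the open finger pair so that it squares itself.

```bash
cat >> h.py <<'E'
b=np.load("board.npy"); BR=rz(b[2])
def bp(x,y,z): return np.r_[b[:2],0]+BR@[x,y,z]
def press(x,y,z,ux,uy,n,lim=8):
    f0=np.array(m.current_force());d=BR@[ux,uy,0]
    for i in range(n):
        m.move_l(bp(x+ux*.001*i,y+uy*.001*i,z),max_speed=.03)
        f=-(np.array(m.current_force())-f0)@d
        if f>lim: break
    print("press stop",i,round(f,1),m.current_time()); return i
def xpush(y,x0,z=.03,n=10):
    m.move_l(bp(x0,y,z),max_speed=.25)
    m.move_l(bp(.024,y,z),max_speed=.08)
    i=press(.024,y,z,1,0,n); m.move_l(bp(.0,y,z),max_speed=.15); m.move_l(bp(-.02,y,.2),max_speed=.3)
E
python3 - <<'E'
from h import *
m.set_gripper(1.0)
m.move_l([.236,.497,.38],max_speed=.3)
T=down(b[2]+np.pi/2)
m.move_ptp(bp(-.075,.05,.2),T)
xpush(.05,-.075)
m.set_gripper(.5)
T2=down(b[2])
m.move_ptp(bp(.088,.185,.2),T2)
m.move_l(bp(.088,.185,.03),max_speed=.25)
m.move_l(bp(.088,.028,.03),max_speed=.1)
press(.088,.028,.03,0,-1,12)
m.move_l(bp(.088,.06,.03),max_speed=.2); m.move_l(bp(.088,.07,.2),max_speed=.3)
m.set_gripper(1.0)
m.move_ptp(bp(-.02,-.063,.2),T)
xpush(-.063,-.02)
p,d=shot("top","top1.png");np.savez("top1.npz",p=p,d=d)
W=cloud("top",d).reshape(-1,3);x,y,z=W.T
q=W[(abs(z-.082)<.006)&(abs(x-.58)<.15)&(abs(y+.15)<.16)]
print(len(q));(c,s,a)=cv2.minAreaRect((q[:,:2]*1000).astype(np.float32))
print(c,s,a,"board deg",np.degrees(b[2]),"ctr in board",BR[:2,:2].T@(np.array(c)/1000-b[:2]));print(m.current_time(),m.current_ee_pos())
cv2.imwrite("pics/c1.png",cv2.resize(p[140:280,260:420],(640,560),interpolation=cv2.INTER_CUBIC)[:,:,::-1])
E
```

```text
press stop 6 11.2 8.2333
press stop 4 13.4 15.1583
press stop 6 9.6 21.5917
167
(607.8596801757812, -184.3634033203125) (150.04177856445312, 100.31910705566406) 80.3580093383789 board deg -10.130141487903538 ctr in board [ 0.08855234 -0.06254929]
22.7083 [ 0.50070125 -0.16551653  0.19885504]
```

View pics/c1.png

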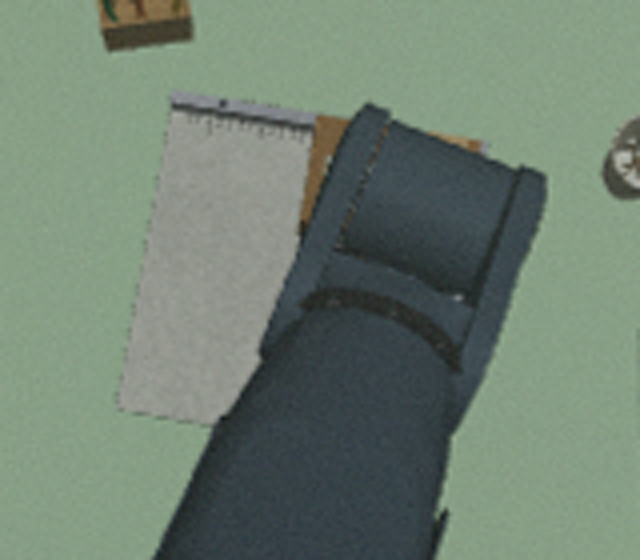

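The arm hides much of the carton, but its visible top measures (0.0886, -0.0625) in board axes against (0.088, -0.063) seated, square to 0.5°. I'll go to the scanner, recheck the carton on the way, then grip and lift.

Run:
```python
from h import *
m.move_l(np.array(m.current_ee_pos())+[0,0,.12],max_speed=.3)
G=np.array([.6007,.2973]);T=down(np.radians(74.9))
m.move_ptp([*G,.30],T)
p,d=shot("top");W=cloud("top",d).reshape(-1,3);x,y,z=W.T
q=W[(abs(z-.082)<.006)&(abs(x-.58)<.15)&(abs(y+.15)<.16)]
(c,s,a)=cv2.minAreaRect((q[:,:2]*1000).astype(np.float32))
print(len(q),s,a,"ctr in board",BR[:2,:2].T@(np.array(c)/1000-b[:2]))
print([ (np.round(r["at"],4),r["confidence"]) for r in m.look_for("top","carton_label")], "exp",bp(.078,-.038,.082))
m.move_l([*G,.125],max_speed=.2)
m.set_gripper(0.0,70)
print("grip",m.current_grip_width(),m.current_grip_force(),m.current_force())
m.move_l([*G,.32],max_speed=.12)
print("lifted",m.current_grip_width(),m.current_grip_force(),m.current_force(),m.current_time())
p,d=shot("side","side2.png")
```

```text
1117 (149.7008514404297, 101.46215057373047) 79.78433227539062 ctr in board [ 0.08795931 -0.06277525]
[(array([ 0.6011, -0.1858,  0.0817]), 0.6)] exp [ 0.60178968 -0.15834082  0.082     ]
grip 0.5782085175231261 72.86625266075134 [0.30400297 1.30963069 6.56909646]
lifted 0.5815196411988331 72.34531760215759 [-0.11090994  1.08442599 -1.99398895] 28.3167
```

View pics/side2.png

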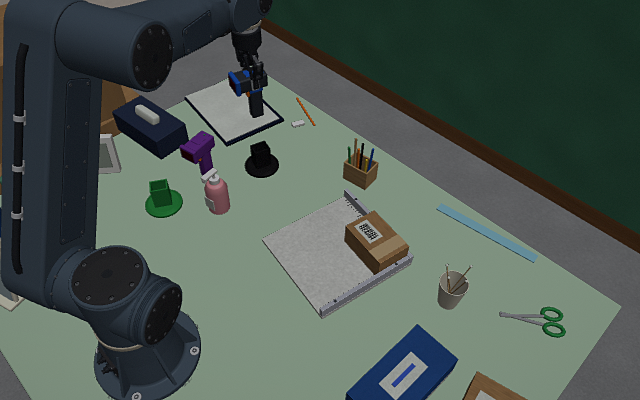

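The scanner is out of the empty holster at (262,155) and held at (248,85). The carton at (378,240) sits in the corner. Next I'll swing to the aiming pose, high up first, and locate the label from its white pixels.

Run:
```python
from h import *
p,d=shot("top");W=cloud("top",d)
L=(W-np.r_[b[:2],0])@BR
inn=(abs(L[...,0]-.088)<.047)&(abs(L[...,1]+.063)<.072)&(abs(W[...,2]-.082)<.008)
g=p.astype(int).min(-1)
wm=inn&(g>110)
q=L[wm];print("blue-channel",np.percentile(g[inn],[5,50,95]),len(q),"label in board",(q.min(0)+q.max(0))/2,np.ptp(q,0))
lab=bp(.078,-.038,.082);print(lab)
yaw=np.radians(-19);th=np.radians(60)
off=np.array([0,0,.15])
pf,T=scanpose(lab,yaw,th)
_,Ti=scanpose(lab,yaw,np.radians(25))
m.move_ptp([.58,.08,.42],Ti); print(np.round(m.current_qpos(),2))
j=m.inverse_kinematics(pf+off,T); print("above",j)
if j is None: raise SystemExit
m.move_j(j); print(m.current_time(),m.current_grip_width(),np.round(m.current_ee_pos(),3))
jf=m.inverse_kinematics(pf,T);print(jf)
shot("side","side3.png")
```

```text
blue-channel [ 61.  81. 146.] 152 label in board [ 0.07858853 -0.03678031  0.08275225] [0.04410831 0.07046792 0.01112207]
[ 0.60178968 -0.15834082  0.082     ]
[ 0.15  0.11  1.56 -0.22  1.09 -1.03]
above None
```

Run:
```python
from h import *
lab=bp(.078,-.038,.082)
for th in(55,60,66,72):
  for yaw in(-25,-19,-12):
    pf,T=scanpose(lab,np.radians(yaw),np.radians(th))
    print(th,yaw,[None if (j:=m.inverse_kinematics(pf+[dx,0,dz],T)) is None else np.round(j,2).tolist() for dx,dz in((0,0),(0,.05),(0,.1),(-.08,.1),(-.08,.15))])
_,Ti=scanpose(lab,np.radians(-19),np.radians(25))
for P in([.6,-.1,.35],[.6,-.15,.35],[.6,-.18,.3]): print(m.inverse_kinematics(P,Ti))
```

```text
55 -25 [[-0.31, 0.49, 1.86, 3.7, 0.2, 1.09], [-0.31, 0.41, 1.83, 4.21, 0.12, 0.58], [-0.31, 0.34, 1.79, -1.08, 0.12, -0.42], None, [-0.37, 0.13, 1.92, -0.43, 0.14, -1.1]]
55 -19 [[-0.33, 0.49, 1.87, 3.14, 0.17, 1.57], None, None, None, [-0.39, 0.13, 1.93, 0.38, 0.14, -1.98]]
55 -12 [[-0.36, 0.49, 1.87, 2.51, 0.21, 2.11], [-0.36, 0.41, 1.84, 2.01, 0.13, 2.62], [-0.36, 0.33, 1.8, 1.15, 0.13, -2.8], None, [-0.42, 0.13, 1.93, 0.91, 0.22, -2.6]]
60 -25 [[-0.3, 0.48, 1.93, 3.51, 0.32, 1.29], [-0.3, 0.39, 1.9, 3.69, 0.22, 1.1], [-0.3, 0.31, 1.86, 4.14, 0.14, 0.64], [-0.36, 0.18, 2.04, 3.62, 0.14, 1.13], None]
60 -19 [[-0.33, 0.47, 1.93, 3.14, 0.31, 1.57], [-0.33, 0.39, 1.9, 3.14, 0.2, 1.57], [-0.33, 0.31, 1.86, 3.14, 0.08, 1.58], [-0.4, 0.17, 2.05, 2.73, 0.14, 1.95], None]
60 -12 [[-0.37, 0.47, 1.93, 2.72, 0.33, 1.9], [-0.37, 0.39, 1.9, 2.52, 0.23, 2.1], [-0.37, 0.31, 1.86, 2.07, 0.15, 2.56], [-0.44, 0.18, 2.05, 2.1, 0.23, 2.49], None]
66 -25 [[-0.3, 0.47, 2.0, 3.42, 0.49, 1.38], [-0.3, 0.38, 1.97, 3.5, 0.38, 1.3], [-0.3, 0.29, 1.93, 3.65, 0.27, 1.14], [-0.36, 0.16, 2.12, 3.4, 0.29, 1.36], 
[... 568 characters left out ...]
35, 0.15, 2.19, 3.33, 0.46, 1.43], [-0.35, 0.06, 2.14, 3.41, 0.32, 1.35]]
72 -19 [[-0.33, 0.47, 2.07, 3.14, 0.66, 1.57], [-0.33, 0.37, 2.05, 3.14, 0.54, 1.57], [-0.33, 0.28, 2.02, 3.14, 0.41, 1.57], [-0.41, 0.15, 2.19, 2.98, 0.46, 1.69], [-0.41, 0.05, 2.14, 2.91, 0.31, 1.76]]
72 -12 [[-0.38, 0.47, 2.07, 2.87, 0.67, 1.73], [-0.38, 0.37, 2.05, 2.82, 0.55, 1.79], [-0.38, 0.28, 2.02, 2.74, 0.44, 1.89], [-0.47, 0.15, 2.19, 2.61, 0.5, 1.96], [-0.47, 0.05, 2.14, 2.43, 0.38, 2.16]]
[-0.2213762   0.1697855   1.65382304 -0.06011866  0.88486566 -1.4327098 ]
[-0.31771285  0.18711504  1.6328726  -0.00758815  0.88532381 -1.55339511]
[-0.3732117   0.24200844  1.68727554  0.02508317  0.77646505 -1.62639789]
```

Run:
```python
from h import *
lab=bp(.078,-.038,.082)
pf,T=scanpose(lab,np.radians(-19),np.radians(66))
m.move_j([-.33,.07,2.0,0,.2,-1.57]); print(np.round(m.current_ee_pos(),3))
m.move_j([-.33,.07,2.0,3.14,.2,1.57]); print(np.round(m.current_ee_pos(),3))
m.move_j(m.inverse_kinematics(pf+[0,0,.1],T)); print(np.round(m.current_ee_pos(),3),m.current_time(),m.current_grip_width())
m.move_l(pf+[0,0,.01],T,max_speed=.1)
m.dwell(.3)
print(m.current_time(),np.abs(np.array(m.current_tcp_rot())-T).max().round(4),m.current_ee_pos()-pf)
p,d=shot("side","side4.png");np.savez("side4.npz",p=p,d=d)
xs=np.cross(T[:,1],-T[:,2]); xs=np.cross(T[:,1],-T[:,2])
G=np.array(m.current_ee_pos())-.019*T[:,2]; ex=-np.cross(-T[:,2],T[:,1])  # scanner x = y cross z
S=np.stack([ex,T[:,1],-T[:,2]],1); print("S x",ex)
for c in("side","top"):
    if c=="top": p,d=shot("top"); np.savez("top4.npz",p=p,d=d)
    W=cloud(c,d).reshape(-1,3);L=(W-G)@S; pc=p.reshape(-1,3).astype(int)
    k=(np.abs(L).max(1)<.16)&(W[:,2]>.1)
    bl=k&(pc[:,2]>pc[:,0]+40)&(L[:,0]<-.025);rd=k&(pc[:,0]>pc[:,2]+25)&(L[:,0]<-.03)
    for n,s in(("blue",bl),("red",rd)):
        if s.sum()>3: print(c,n,s.sum(),np.percentile(L[s],[2,50,98],axis=0).round(3).tolist())
    for r in m.look_for(c,"scanner_window"): print(c,"win",((r["at"]-G)@S).round(3),r["confidence"])
```

```text
[ 0.585 -0.15   0.329]
[ 0.632 -0.167  0.421]
[ 0.679 -0.185  0.318] 33.5083 0.5788849930000143
34.8583 0.0005 [ 7.81516934e-05 -2.43632627e-05  1.04003128e-02]
S x [ 0.38457705 -0.1324205   0.91354546]
side blue 34 [[-0.054, -0.031, -0.022], [-0.047, -0.028, -0.007], [-0.041, -0.023, 0.015]]
side win [ 0.017 -0.018 -0.016] 0.82
top win [ 0.016 -0.003 -0.007] 0.9
top win [-0.238  0.457  0.317] 0.58
```

View pics/side4.png

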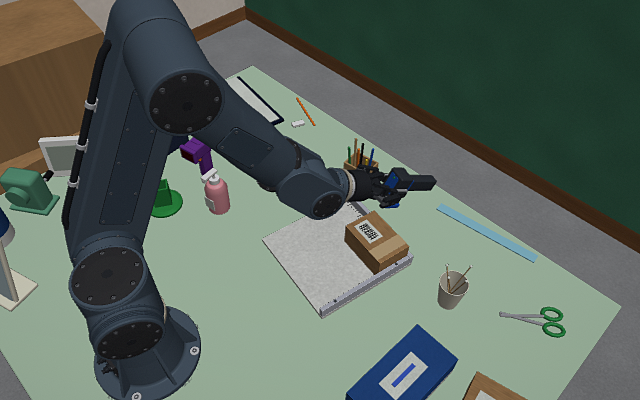

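The side view shows the scanner held at (405,185), nose down over the carton, with the carton still in the corner at (378,240). The rim measures x -54 to -41 mm from the grip point (nominal -56 to -42), so it hasn't slipped. I'll check the handle tilt and descend the last 10 mm.

Run:
```python
from h import *
lab=bp(.078,-.038,.082)
pf,T=scanpose(lab,np.radians(-19),np.radians(66))
m.move_l(pf,T,max_speed=.05); m.dwell(.5)
ee=np.array(m.current_ee_pos());print(ee-pf)
G=ee-.019*T[:,2];S=np.stack([np.cross(T[:,1],-T[:,2]),T[:,1],-T[:,2]],1)
for c in("side","top"):
    p,d=shot(c);W=cloud(c,d).reshape(-1,3);L=(W-G)@S
    for lo,hi in((-.12,-.10),(-.10,-.08),(-.08,-.06),(-.055,-.04)):
        s=(L[:,2]>lo)&(L[:,2]<hi)&(abs(L[:,0])<.06)&(abs(L[:,1])<.03)
        if s.sum()>3: print(c,lo,s.sum(),np.percentile(L[s],[3,50,97],axis=0).round(3).tolist())
    s=(abs(L[:,0])<.06)&(abs(L[:,1])<.03)&(L[:,2]<-.03)&(L[:,2]>-.2)
    if s.any(): print("foot z",np.percentile(L[s,2],1))
    x,y,z=W.T;q=W[(abs(z-.082)<.004)&(abs(x-.6)<.12)&(abs(y+.17)<.12)]
    r=cv2.minAreaRect((q[:,:2]*1000).astype(np.float32));print(c,"carton",len(q),BR[:2,:2].T@(np.array(r[0])/1000-b[:2]),r[1:],90+np.degrees(b[2]))
print(m.current_time(),m.current_grip_force(),np.abs(m.current_joint_vel()).max(),m.current_force())
```

```text
[ 2.58082850e-05 -1.11239968e-06  1.14819163e-04]
side -0.12 76 [[-0.005, -0.016, -0.12], [0.02, -0.013, -0.111], [0.026, 0.009, -0.1]]
side -0.1 81 [[-0.004, -0.015, -0.099], [0.02, -0.012, -0.091], [0.027, 0.009, -0.08]]
side -0.08 87 [[-0.007, -0.015, -0.079], [0.02, -0.012, -0.069], [0.027, 0.008, -0.061]]
side -0.055 64 [[-0.008, -0.015, -0.054], [0.021, -0.012, -0.048], [0.027, 0.007, -0.041]]
foot z -0.124196597884619
side carton 1518 [ 0.08832852 -0.06354491] ((154.20570373535156, 102.20411682128906), 80.87572479248047) 79.86985851209646
top -0.12 35 [[0.021, -0.013, -0.119], [0.025, -0.001, -0.109], [0.028, 0.013, -0.102]]
top -0.1 38 [[0.023, -0.013, -0.099], [0.025, 0.001, -0.09], [0.029, 0.014, -0.081]]
top -0.08 37 [[0.017, -0.013, -0.079], [0.025, 0.001, -0.07], [0.028, 0.014, -0.06]]
top -0.055 30 [[0.021, -0.013, -0.055], [0.025, 0.0, -0.049], [0.028, 0.012, -0.04]]
foot z -0.12273444538397045
top carton 301 [ 0.08811692 -0.06268991] ((149.4993133544922, 100.57559967041016), 79.89966583251953) 79.86985851209646
36.0083 72.45665431022644 0.0015982896679715979 [-0.55176142 -0.35104019 -2.08593378]
```

The handle back is at +25 mm along its whole length (nominal 24), so the scanner isn't tilted in the grip. It is steady, and the carton is flush and square. Handing in.

```bash
python3 -c "
from bench import manip as m
print(m.sign_off())"
```

```text
the job is handed in; nothing more can be done
None
```

The job is handed in at about 36 s of the 64 s: the carton measures square and flush to both fences within about 1 mm, and the scanner is held steady 66° nose-down, 10 cm from the label and aimed at its middle; I didn't re-measure the four bystanders, but every arm path was planned clear of them.

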